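# Open the stall's takings chest lock and hold it up

## Task

Open the combination lock on the stall's takings chest: turn its dial to 5, that is, until the pointer stands at the fifth short tick clockwise from the long zero tick (it clicks at each tick), then pull the shackle out by its loop as far as it goes. Then lift the opened lock off the chest and finish while still holding it in the gripper, level with the dial up, still, at least 10 cm above where it sat, with the shackle still out. Leave the coin dish and the mandarin on the chest where they are.

Things in the scene. Friction and masses are not known exactly. Their poses are not given: they have to be found in the camera images.
- lock_center (a point): centre of the lock, a metal block 66 x 66 mm, 44 mm tall, 0.5-0.7 kg, seated upright over the staple on the chest (underside 84 mm above the bench, this point 22 mm above the underside). z up through the dial; -x is the way the shackle pulls out; y across its two plain side faces, 66 mm apart, free to grip. Once the shackle is out it lifts straight up, clear after 30 mm.
- dial_grip (a point): middle of the dial's grip, a black upright bar 40 mm long, 12 mm thick, 25 mm tall, on a thin 42 mm round flange on the lock's top; it spans 3.5 to 28.5 mm above the lock's top face, this point 16 mm above it, on the turning axis at the lock's centre. x along the bar to the pointer end (white line on top), y across the 12 mm, z up.
- dial (a joint): dial angle in rad, growing clockwise from above; 0: pointer at the long tick, on the lock's +x side (away from the loop). 12 ticks a turn; number n is at n x 0.5236, so 5 is at 2.618. A spring detent (about 0.07 N m) pulls it into the nearest click. Starts at click 1, 2 or 3; end stops just below 0 and just above 11. The shackle is free only within about 0.12 rad of 5.
- shackle_loop (a point): middle of the top bar of the shackle's upright loop, bent from 10 mm round steel; it stands across the lock's y, 36 mm wide outside, this point 46 mm and the loop's top 51 mm above the lock's underside, 68 mm from the lock's centre towards its -x when shut (30 mm free gap to the lock). Pinch from above across the 36 mm width (along y) or across the 10 mm top bar.
- shackle (a joint): how far the shackle is drawn out along the lock's -x, in m: 0 shut, 0.036 fully out (stop). Sliding friction about 3 N; it stays where it is left and clears the staple at about 0.024. Barred unless the dial is at 5.
- chest: grey metal takings chest fixed to the bench, 220 x 340 mm, 80 mm tall, with a 4 mm hasp plate and the staple (arch of 8 mm bar, 29 mm tall, in the slot under the lock, 1 mm play) on top, 20 mm from its centre to its +x; origin under its centre, axes as the lock's at the start. With the shackle in, the lock can rise only 2 mm.
- coin_dish: white ceramic coin dish, 90 mm across, 30 mm tall, standing on the chest; origin under its centre; leave alone
- mandarin: mandarin, 62 mm across, 54 mm tall, on the chest; origin at its foot; leave alone
Things that resemble listed ones, but are neither listed nor needed, are in the scene too. Leave any purple look-alike of the part that bears lock_center alone.

How it is judged (in metres and radians):
On the way, in this order (a step that is already met when the one before it is completed fails the run):
1. the dial is at 5 (within 0.15 rad) (value of joint dial between 2.46799 and 2.76799 rad), for 0.2 s.
2. the shackle is drawn out at least 28 mm while the lock still sits on the chest (value of joint shackle above 0.028 m and distance of lock_center from where it was at the start of the episode below 0.02 m), for 0.2 s.
At the end, for the whole second after the job is handed in: The lock is held by the fingers (over 2 N) with its centre at least 200 mm above the bench, about 95 mm above where it sat, not touching the chest, within 20 degrees of level with the dial up, slower than 30 mm/s, the shackle still drawn out at least 24 mm (z of lock_center in the frame of chest above 0.2 m and angle between lock_center's own z axis and vertical below 0.35 rad and value of joint shackle above 0.024 m and contact force between lock and the fingers above 2 N and contact force between lock and chest below 0.05 N and linear speed of lock below 0.03 m/s); the arm keeps its last pose, push and grip.
It fails at once if the coin dish or the mandarin is moved more than 40 mm (distance of any of coin_dish, mandarin from where it was at the start of the episode above 0.04 m).
It also fails if it takes over 72 s, if anything falls off the work surface, if the arm or the gripper's body presses on something with over 40 N, if the wrist force passes 120 N, or if a joint passes its speed limit or range.

## Robot

A 6-joint arm with a two-finger parallel gripper is mounted at the origin on the work surface. World frame = base frame: x ahead of the robot, y to its left, z up, the work surface at z = 0. Lengths are in mm, angles in rad, forces in N, time in s.
With the tool pointing down it reaches from about 200 to 875 mm from the base axis. Payload 3.4 kg.
Tool frame: the origin (TCP) lies at the very end of the fingers, on their centre line; the grasp point (between the pads) lies 19 mm behind it (arm.hold_point_z is the distance from the TCP to the grasp point, in mm); z points along the fingers, y is the line along which they close (so a half turn about z gives the same grasp; the last joint's range is limited). The gripper opens to 94 mm and grips with 3 to 60 N. Pads are 16 mm wide; open, the fingers measure 119 mm over their backs; the gripper's body (75 mm by 177 mm) begins 78 mm behind the grasp point.
Start: joints at [1.037, 0.276, 1.505, -0, 1.361, -0.121], TCP at [230.697, 526.73, 205.493] pointing down, gripper open.
Joint ranges: [-2.89, 2.89], [-0.75, 2.08], [0.22, 2.7], [-1.18, 4.32], [0.11, 2.71], [-2.7, 2.7]. Speed limits (rad/s): [2.57, 2.57, 3.14, 3.14, 3.14, 3.14].

## Interface

Orientations are given as a 3x3 rotation matrix whose columns are the frame's x, y, z axes.
In Python, from workcell import arm gives the robot as it stands.
- The arm moves only by the tool drive_tool, never from a script. Its argument "motion" is a list of rows, each a list of 5 numbers: the closure, from -1 (fully open) to 1 (shut), so that 0 is half open, then the shift along the tool's x, y, z in mm, then the turn about the tool's z in degrees. In form: [[hand, dx, dy, dz, roll], ...]. A call has 1 to 10 rows; each row is the pose to reach, as a shift and turn from the pose commanded when the call began, along the tool's axes at that moment; what a row does not reach only later rows make up. A row lasts 1/12 s, in which the tool goes at most 41.7 mm and 7.16 degrees, less where a joint would pass 70% of its speed; a pose out of reach is approached as far as the arm can. A call with a gripper value outside its range is refused whole. The fingers move at their own pace and stop on an object; "grip_force" is the grip in N (left out, the last holds). Time passes only in rows, so rows that repeat a pose let the fingers close. It gives the time, the measured TCP pose, the force, the opening and the grip force at its end, in the units of the state.
- arm.state(): the state, without advancing time (a new reading comes with each control period).
- arm.camera(name): name is "scene" or "top" or "wrist"; returns (picture, depth): 480x640x3 uint8, red, green, blue; 480x640 float32, mm along the optical axis (not along the pixel's ray), 0 where there is no reading.
- arm.get_calibration(name): a dict with "K" (3x3 intrinsics, pixels), "dist_coeffs" ([k1, k2, p1, p2, k3] as OpenCV has them; the pictures are not rectified), "pose" (4x4, takes a point from camera to world coordinates). Camera axes: x right, y down, z forward; pixel columns grow to the right and rows downward; lengths in mm; the calibration is good to about 2 mm. A picture is of the moment at which its call begins: read the wrist's pose just before it. get_calibration takes no time and is no camera call; for the wrist camera it gives the pose at the moment of the call.
- arm.finish_job(): hands the job in; it is judged then, once.
Trained networks look in the newest picture that a camera, given by its name, has taken for a name from the list of things; names that differ only in an ending like _2 or _b are one class to them, and where a whole thing is asked for, a point or a joint stands for the part that bears it (a point fixed in the world has none). Each returns a list of dicts, best first, with "p" (0 to 1); they miss things now and then, are a little off and sometimes report something else, mostly with a low value. They report only what shows in the picture. A call takes as long as a camera call. They do not tell look-alikes from the thing itself.
- arm.boxes_of(camera, label): "extent" ([left, top, width, height] in pixels, round what is visible of it).
- arm.outline_of(camera, label): "pixels" (480x640 bool, what is visible of it) and "extent" ([left, top, width, height] in pixels, round what is visible of it).
The state is a dict: "time": time; "joint_pos": joint angles; "qd": joint speeds; "joint_efforts": joint torques, N m; "position": TCP position; "ee_rot": TCP orientation; "ft_force": force on the tool from outside, world axes, zero at the start; "wrist_torque": the same for the moment, N m; "finger_gap": finger opening in mm; "grip_force": force on a finger pad.
Only numpy, scipy, OpenCV 4.12 (cv2) and the standard library are available. Lean on these libraries where they do the work, as an engineer would, in place of code of your own. Each camera call takes 0.05 s, during which the arm holds its last target. There are 200 camera calls.

## Working session

There is one attempt and no reset: what is moved stays moved. The work goes in short steps, Python scripts to look and compute and a tool call to move; the robot and the scene stay as the last step left them, time stands still between calls to the robot, and variables do not carry over. Pictures are saved under pics/ and viewed, at most 10 in all, crops included, and the job is handed in when it is done.

Besides the shell and the picture viewer there is one more tool, called after "Request:" by a JSON object that holds its "fn" and its "kwargs", one argument or row to a line. drive_tool: Moves the arm, as the interface text tells. Its arguments: {"type":"object","properties":{"motion":{"type":"array"},"grip_force":{"type":"number"}},"required":["motion"]}

```bash
mkdir -p pics; cat > h.py <<'E'
import numpy as np, cv2
from workcell import arm
def snap(cam,fn=None,label=None):
    cal=arm.get_calibration(cam); im,d=arm.camera(cam)
    if fn: cv2.imwrite('pics/'+fn,im[:,:,::-1])
    return im,d,cal
def world(cal,u,v,d):
    p=cv2.undistortPoints(np.array([[[u,v]]],float),np.array(cal['K']),np.array(cal['dist_coeffs']))[0,0]
    T=np.array(cal['pose']); return T[:3,:3]@np.array([p[0]*d,p[1]*d,d])+T[:3,3]
def cloud(cal,d):
    v,u=np.mgrid[:480,:640]
    p=cv2.undistortPoints(np.stack([u.ravel(),v.ravel()],1).astype(float)[:,None],np.array(cal['K']),np.array(cal['dist_coeffs']))[:,0]
    c=np.c_[p,np.ones(len(p))]*d.reshape(-1,1); T=np.array(cal['pose'])
    return (c@T[:3,:3].T+T[:3,3]).reshape(480,640,3)
E
python3 - <<'E'
from h import *
ims=[]
for c in ['scene','top']:
    im,d,cal=snap(c,c+'0.png'); W=cloud(cal,d); ims.append(im)
    for l in ['lock_center','dial_grip','shackle_loop','chest','coin_dish','mandarin']:
        for o in arm.outline_of(c,l):
            m=o['pixels']&(d>0); print(c,l,round(o['p'],2),np.round(o['extent']),np.round(np.median(W[m],0)) if m.any() else None, np.round(np.percentile(W[m],98,axis=0)) if m.any() else None)
s=arm.state(); print(s['time'],s['position'],s['ee_rot'],s['finger_gap'])
E
```

```text
scene lock_center 0.65 [242. 194.  48.  46.] [317. 152.  39.] [371. 195.  72.]
scene lock_center 0.6 [312. 214.  61.  58.] [564. 100. 126.] [593. 141. 157.]
scene lock_center 0.57 [316. 161.  45.  38.] [359. 351.  42.] [404. 417.  73.]
scene dial_grip 0.95 [338. 218.  23.  25.] [563. 109. 141.] [576. 135. 158.]
scene dial_grip 0.8 [323. 166.  17.  12.] [349. 358.  59.] [363. 374.  74.]
scene dial_grip 0.72 [248. 198.  21.  16.] [302. 155.  59.] [318. 166.  74.]
scene shackle_loop 0.76 [314. 214.  14.  27.] [494. 118. 111.] [505. 176. 135.]
scene shackle_loop 0.73 [272. 212.  18.  25.] [365. 169.  23.] [372. 204.  51.]
scene shackle_loop 0.55 [346. 168.  17.  21.] [391. 402.  26.] [406. 420.  51.]
scene chest 0.65 [225. 192. 212. 181.] [584.  43.  79.] [655. 267.  85.]
scene coin_dish 0.84 [345. 191.  47.  34.] [515. 246.  98.] [562. 274. 110.]
scene mandarin 0.75 [262. 258.  37.  39.] [517. -24. 123.] [536.   6. 134.]
top lock_center 0.86 [304. 204.  32.  58.] [549. 113. 128.] [588. 144. 157.]
top lock_center 0.7 [284. 321.  38.  54.] [302. 160.  44.] [365. 190.  73.]
top lock_center
[... 256 characters left out ...]
. 157.  49.] [316. 175.  75.]
top shackle_loop 0.73 [173. 303.  24.  22.] [386. 404.  24.] [404. 421.  53.]
top shackle_loop 0.72 [286. 320.  15.  18.] [357. 169.  45.] [369. 186.  52.]
top shackle_loop 0.48 [309. 244.  18.  19.] [492. 115. 128.] [521. 131. 137.]
top chest 0.89 [233. 180. 176. 116.] [539.  97.  79.] [647. 280.  85.]
top coin_dish 0.81 [238. 225.  45.  42.] [522. 234.  95.] [560. 272. 111.]
top mandarin 0.76 [369. 236.  27.  25.] [503. -13. 127.] [530.  11. 135.]
0.7 [230.67715044 526.74430445 205.51910611] [[-9.15995557e-01  4.01188408e-01  2.54238684e-05]
 [ 4.01188408e-01  9.15995547e-01  1.42589890e-04]
 [ 3.39172606e-05  1.40811467e-04 -9.99999990e-01]] 93.89339653162122
```

```bash
python3 - <<'E'
import cv2
a=cv2.imread('pics/top0.png')[160:380,150:430]; b=cv2.imread('pics/scene0.png')[140:380,210:450]
a=cv2.resize(a,(400,314));b=cv2.resize(b,(400,400))
a=cv2.copyMakeBorder(a,0,86,0,0,cv2.BORDER_CONSTANT)
cv2.imwrite('pics/v1.png',cv2.hconcat([a,b]))
E
python3 - <<'E'
from h import *
c=arm.get_calibration('wrist'); s=arm.state()
R=np.array(s['ee_rot']);T=np.array(c['pose']);print(np.round(R.T@T[:3,:3],2),R.T@(T[:3,3]-s['position']),c['K'])
print(R.T@(np.array([540,112,330])-s['position']))
E
```

```text
[[-0.   -0.97 -0.25]
 [ 1.   -0.    0.  ]
 [-0.   -0.25  0.97]] [  71.32603431    0.28234174 -179.36723308] [[403.20688987   0.         317.86523646]
 [  0.         403.20688987 244.74503516]
 [  0.           0.           1.        ]]
[-449.7247409  -255.78966582 -124.53216675]
```

View pics/v1.png

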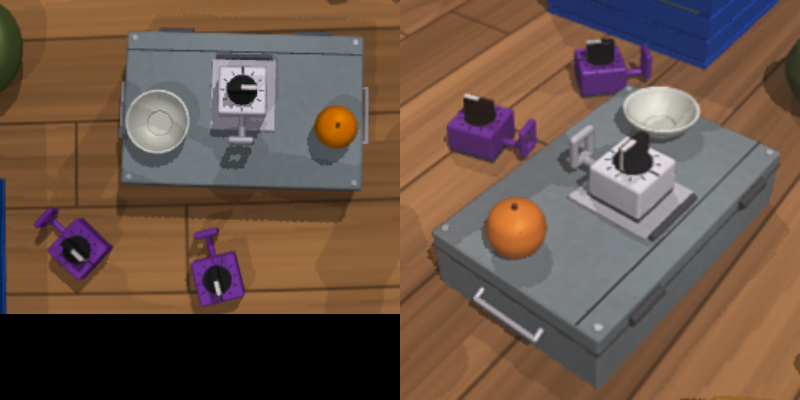

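The white lock is on the chest at about (565,110), with its loop toward −x and the pointer at −y, which is click 3. The purple ones on the bench are decoys. I'll move above it, turning the tool to line up with the bar.

Request:
{"fn": "drive_tool", "kwargs": {
  "motion": [
    [-1,-40,-20,-20,7],
    [-1,-80,-40,-40,14],
    [-1,-118,-62,-50,21],
    [-1,-156,-80,-60,28],
    [-1,-194,-102,-70,35],
    [-1,-230,-122,-80,42],
    [-1,-266,-140,-95,49],
    [-1,-302,-160,-95,56],
    [-1,-338,-178,-95,63],
    [-1,-374,-198,-95,66]
  ]
}}

```text
time: 1.53
position: [482.1, 210.4, 301.2]
ee_rot: [[-0.001, 1.0, 0.002], [1.0, 0.001, 0.001], [0.001, 0.002, -1.0]]
ft_force: [0.4, 0.6, 0.1]
finger_gap: 94.3
grip_force: 0.0
```

```bash
python3 - <<'E'
from h import *
s=arm.state(); R=np.array(s['ee_rot']);print(s['time'],s['position'],R.round(3),s['joint_pos'])
print(R.T@(np.array([562,110,300])-s['position']))
E
```

```text
1.5333 [482.07619431 210.44731821 301.18709819] [[-0.001  1.     0.002]
 [ 1.     0.001  0.001]
 [ 0.001  0.002 -1.   ]] [2.79102906e-01 1.60131734e-01 1.42617215e+00 2.42987026e-04
 1.55303224e+00 2.77883930e-01]
[-100.54539339   79.79912666    1.26921422]
```

Request:
{"fn": "drive_tool", "kwargs": {
  "motion": [
    [-1,-32,26,0,0],
    [-1,-64,52,0,0],
    [-1,-96,76,0,0],
    [-1,-96,76,0,0],
    [-1,-96,76,0,0]
  ]
}}

```text
time: 1.95
position: [558.3, 114.7, 299.4]
ee_rot: [[-0.002, 1.0, -0.001], [1.0, 0.002, 0.0], [0.0, -0.001, -1.0]]
ft_force: [0.3, 1.2, -0.0]
finger_gap: 93.9
grip_force: 0.0
```

```bash
cat >> h.py <<'E'
def look(fn,labels=('dial_grip','shackle_loop','lock_center')):
    im,d,cal=snap('wrist',fn); W=cloud(cal,d); s=arm.state(); print(s['time'],np.round(s['position'],1))
    for l in labels:
        for o in arm.outline_of('wrist',l):
            m=o['pixels']&(d>0)
            if not m.any(): continue
            P=W[m]; top=np.percentile(P[:,2],97); Q=P[P[:,2]>top-4]
            r=cv2.minAreaRect(Q[:,:2].astype(np.float32))
            print(l,round(o['p'],2),np.round(o['extent']),'ztop',round(float(top),1),'rect',np.round(r[0],1),np.round(r[1],1),round(r[2],1),'mean',np.round(Q.mean(0),1))
    return im,d,cal,W
E
python3 - <<'E'
from h import *
im,d,cal,W=look('w1.png'); np.save('W1.npy',W)
m=(d>0)&(abs(W[...,2]-128)<3)&(np.linalg.norm(W[...,:2]-[562,110],axis=-1)<55)
print(cv2.minAreaRect(W[m][:,:2].astype(np.float32)),m.sum())
E
```

```text
2.0 [557.4 116.1 299.7]
dial_grip 0.85 [294. 204.  48.  53.] ztop 157.7 rect [557.3 113.9] [40.6 12. ] 86.7 mean [557.3 114.7 156.5]
dial_grip 0.66 [ 46. 148.  52.  43.] ztop 73.5 rect [298.  159.5] [39.1 11.8] 13.0 mean [299.2 159.7  72.2]
shackle_loop 0.88 [236. 197.  42.  46.] ztop 135.6 rect [490.5 118.2] [35.1  8.9] 87.5 mean [490.7 119.2 134.1]
shackle_loop 0.69 [115. 138.  41.  34.] ztop 51.6 rect [363.9 174.7] [10.1 34. ] 11.2 mean [364.1 174.8  50. ]
lock_center 0.87 [ 49. 138. 106.  69.] ztop 72.5 rect [297.3 159.5] [40.4 12. ] 12.1 mean [298.4 159.5  72.1]
lock_center 0.86 [237. 177. 120.  82.] ztop 157.0 rect [557.3 113.9] [40.6 12. ] 86.7 mean [557.3 114.8 156.4]
lock_center 0.58 [94.  0. 54. 21.] ztop 44.8 rect [343.3 326.3] [15.9 34.3] 85.7 mean [344.7 328.4  43.4]
lock_center 0.35 [235. 198.  44.  50.] ztop 135.6 rect [490.5 118.2] [35.1  9. ] 87.3 mean [490.6 119.  134.1]
((557.3365478515625, 114.34400177001953), (65.61871337890625, 65.5542221069336), 86.88038635253906) 3616
```

View pics/w1.png

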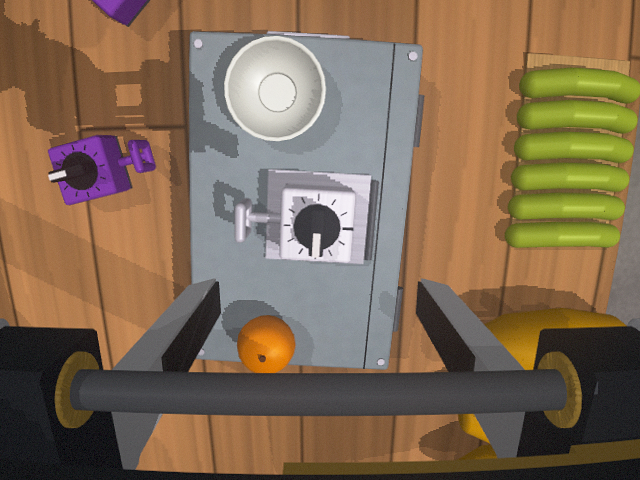

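The view shows the long tick at (348,229) on the +x side and the pointer down at (317,245), so it's click 3. The lock's yaw is about −3.3°. Measured heights match the task text (157 for the dial top, 135 for the loop, 128 for the lock top). I'll go down onto the dial bar.

Request:
{"fn": "drive_tool", "kwargs": {
  "motion": [
    [0.2,-2,0,35,3.3],
    [0.2,-2,0,70,3.3],
    [0.2,-2,0,105,3.3],
    [0.2,-2,0,130,3.3],
    [0.2,-2,0,150,3.3],
    [0.2,-2,0,165,3.3],
    [0.2,-2,0,165,3.3],
    [0.2,-2,0,165,3.3]
  ]
}}

```text
time: 2.82
position: [556.5, 115.7, 135.1]
ee_rot: [[0.05, 0.999, -0.001], [0.999, -0.05, 0.0], [0.0, -0.001, -1.0]]
ft_force: [0.1, -0.5, 0.6]
finger_gap: 44.0
grip_force: 0.0
```

Request:
{"fn": "drive_tool", "kwargs": {
  "motion": [
    [1,0,0,0,0],
    [1,0,0,0,0],
    [1,0,0,0,0],
    [1,0,0,0,0],
    [1,0,0,0,0],
    [1,0,0,0,0]
  ],
  "grip_force": 20
}}

```text
time: 3.32
position: [557.4, 114.6, 135.9]
ee_rot: [[0.052, 0.999, 0.0], [0.999, -0.052, 0.0], [0.0, 0.0, -1.0]]
ft_force: [-1.8, 0.4, 4.4]
finger_gap: 12.0
grip_force: 20.0
```

Request:
{"fn": "drive_tool", "kwargs": {
  "motion": [
    [1,0,0,0,6],
    [1,0,0,0,12],
    [1,0,0,0,18],
    [1,0,0,0,24],
    [1,0,0,0,30],
    [1,0,0,0,36],
    [1,0,0,0,42],
    [1,0,0,0,48],
    [1,0,0,0,54],
    [1,0,0,0,60]
  ]
}}

```text
time: 4.15
position: [558.3, 114.0, 135.9]
ee_rot: [[0.893, 0.45, 0.002], [0.45, -0.893, -0.001], [0.002, 0.002, -1.0]]
ft_force: [-0.7, -1.7, 3.4]
finger_gap: 11.9
grip_force: 20.0
```

Request:
{"fn": "drive_tool", "kwargs": {
  "motion": [
    [1,0,0,0,0],
    [1,0,0,0,0],
    [1,0,0,0,0],
    [1,0,0,0,0],
    [1,0,0,0,0]
  ]
}}

```text
time: 4.57
position: [558.3, 114.0, 135.9]
ee_rot: [[0.89, 0.456, 0.002], [0.456, -0.89, -0.001], [0.002, 0.002, -1.0]]
ft_force: [1.0, -3.1, 5.8]
finger_gap: 11.7
grip_force: 20.0
```

Request:
{"fn": "drive_tool", "kwargs": {
  "motion": [
    [0.3,0,0,0,0],
    [0.3,0,0,0,0],
    [0.3,0,0,0,0],
    [0.3,0,0,-30,0],
    [0.3,0,0,-65,6],
    [-0.2,0,0,-105,13],
    [-0.2,0,0,-135,20],
    [-0.2,0,0,-135,27],
    [-0.2,0,0,-135,30],
    [-0.2,0,0,-135,30]
  ]
}}

```text
time: 5.4
position: [557.3, 114.8, 270.4]
ee_rot: [[0.999, -0.052, 0.0], [-0.052, -0.999, 0.001], [0.0, -0.001, -1.0]]
ft_force: [0.6, -0.0, 0.4]
finger_gap: 56.1
grip_force: 0.0
```

Request:
{"fn": "drive_tool", "kwargs": {
  "motion": [
    [-0.2,-30,0,0,0],
    [-0.2,-66,0,0,0],
    [-0.2,-66,0,0,0],
    [-0.2,-66,0,0,0]
  ]
}}

```text
time: 5.73
position: [489.6, 118.2, 269.8]
ee_rot: [[0.999, -0.049, -0.001], [-0.049, -0.999, 0.0], [-0.001, -0.0, -1.0]]
ft_force: [-0.4, 0.9, -1.0]
finger_gap: 56.6
grip_force: 0.0
```

```bash
python3 - <<'E'
from h import *
im,d,cal,W=look('w2.png'); s=arm.state(); R=np.array(s['ee_rot']); print(R.round(3),s['joint_pos'],s['finger_gap'])
E
```

```text
5.7833 [491.2 118.1 270. ]
dial_grip 0.68 [294. 121.  52.  53.] ztop 157.8 rect [558.  114.2] [39.6 12.1] 26.6 mean [558.3 114.2 156.6]
shackle_loop 0.96 [255. 313.  34.  36.] ztop 51.5 rect [363.1 174. ] [10.1 34.1] 12.0 mean [363.9 173.8  50. ]
shackle_loop 0.73 [ 52. 294.  48.  34.] ztop 51.6 rect [391.2 410.8] [ 9.5 34.2] 46.1 mean [391.6 410.2  50.1]
shackle_loop 0.63 [298. 186.  41.  57.] ztop 135.6 rect [491.  117.7] [33.8  9. ] 87.2 mean [491.1 117.9 134.1]
lock_center 0.91 [257. 313.  63.  63.] ztop 50.9 rect [417.3 157. ] [ 51.7 210.7] 82.1 mean [354.4 169.2  52.7]
lock_center 0.89 [280.  99.  84. 140.] ztop 157.2 rect [558.  114.2] [40.2 12.1] 26.6 mean [558.2 114.2 156.6]
lock_center 0.61 [ 55. 297. 103.  32.] ztop 51.1 rect [457.6 291.1] [ 16.2 307.2] 29.1 mean [398.1 397.8  65.7]
[[ 0.999 -0.051  0.   ]
 [-0.051 -0.999  0.   ]
 [ 0.    -0.    -1.   ]] [9.74652192e-02 1.40343791e-01 1.52546438e+00 6.85060488e-05
 1.47551326e+00 1.71935522e+00] 56.67166815253729
```

View pics/w2.png

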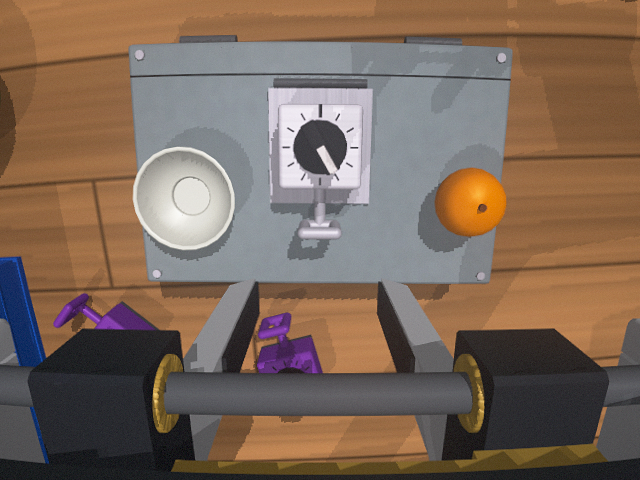

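Pointer (331,168) against the long tick (320,110) gives 150°, so the dial is at 5. Next I'll grip the loop.

Request:
{"fn": "drive_tool", "kwargs": {
  "motion": [
    [-0.2,0,0,35,0],
    [-0.2,0,0,70,0],
    [-0.2,0,0,105,0],
    [-0.2,0,0,135,0],
    [-0.2,0,0,157,0],
    [-0.2,0,0,157,0],
    [1,0,0,157,0],
    [1,0,0,157,0],
    [1,0,0,157,0],
    [1,0,0,157,0]
  ],
  "grip_force": 25
}}

```text
time: 6.77
position: [493.2, 117.9, 114.9]
ee_rot: [[0.999, -0.051, 0.004], [-0.051, -0.999, 0.0], [0.004, -0.0, -1.0]]
ft_force: [1.1, -0.2, 0.3]
finger_gap: 35.3
grip_force: 25.0
```

Request:
{"fn": "drive_tool", "kwargs": {
  "motion": [
    [1,0,0,0,0],
    [1,-6,0,0,0],
    [1,-12,0,0,0],
    [1,-18,0,0,0],
    [1,-24,0,0,0],
    [1,-30,0,0,0],
    [1,-36,0,0,0],
    [1,-37,0,0,0],
    [1,-37,0,0,0],
    [1,-37,0,0,0]
  ]
}}

```text
time: 7.6
position: [455.3, 120.3, 114.0]
ee_rot: [[0.999, -0.051, 0.003], [-0.051, -0.999, 0.001], [0.003, -0.001, -1.0]]
ft_force: [3.6, 1.1, 6.2]
finger_gap: 35.0
grip_force: 25.0
```

Request:
{"fn": "drive_tool", "kwargs": {
  "motion": [
    [1,0,0,0,0],
    [-0.2,0,0,0,0],
    [-0.2,0,0,0,0],
    [-0.2,0,0,0,0],
    [-0.6,0,0,-35,0],
    [-1,0,0,-70,0],
    [-1,0,0,-110,0],
    [-1,20,0,-135,0],
    [-1,60,0,-155,0],
    [-1,60,0,-155,0]
  ]
}}

```text
time: 8.43
position: [520.6, 116.4, 271.2]
ee_rot: [[0.999, -0.052, 0.009], [-0.052, -0.999, 0.0], [0.009, -0.001, -1.0]]
ft_force: [1.2, 0.6, 1.3]
finger_gap: 91.5
grip_force: 0.0
```

Request:
{"fn": "drive_tool", "kwargs": {
  "motion": [
    [-1,20,0,0,0],
    [-1,41,0,0,0],
    [-1,41,0,0,0],
    [-1,41,0,0,0]
  ]
}}

```text
time: 8.77
position: [554.3, 114.4, 266.2]
ee_rot: [[0.999, -0.052, -0.005], [-0.052, -0.999, -0.0], [-0.005, 0.001, -1.0]]
ft_force: [-0.4, -0.5, -0.4]
finger_gap: 93.9
grip_force: 0.0
```

```bash
python3 - <<'E'
from h import *
im,d,cal,W=look('w3.png')
m=(d>0)&(abs(W[...,2]-128)<3)&(np.linalg.norm(W[...,:2]-[557,114],axis=-1)<50)
print(cv2.minAreaRect(W[m][:,:2].astype(np.float32)),m.sum())
s=arm.state(); R=np.array(s['ee_rot']);print(R.round(3),s['joint_pos'][5],s['finger_gap'])
E
```

```text
8.8167 [553.7 114.6 266.7]
dial_grip 0.86 [274. 414.  36.  47.] ztop 73.3 rect [297.4 159.3] [41.2 12.5] 12.3 mean [298.9 159.2  72.1]
dial_grip 0.6 [295. 206.  48.  57.] ztop 157.6 rect [556.7 114.3] [40.5 12.1] 26.1 mean [557.5 114.5 156.4]
dial_grip 0.21 [133. 109. 377. 238.] ztop 84.6 rect [538.6 114.8] [335.3 216. ] 86.8 mean [571.2 117.9  82.8]
shackle_loop 0.72 [263. 359.  28.  14.] ztop 33.0 rect [369.7 160.4] [9.3 3.6] 81.4 mean [370.2 160.6  32.1]
lock_center 0.98 [260. 361.  64. 104.] ztop 73.0 rect [297.4 159.3] [41.2 12.5] 12.3 mean [299.3 159.2  72.1]
lock_center 0.96 [278. 184.  82. 170.] ztop 156.9 rect [556.7 114.3] [40.5 12.1] 26.1 mean [557.4 114.4 156.4]
lock_center 0.59 [104. 350.  22.  21.] ztop 41.6 rect [386.1 365.7] [1.5 7.4] 39.7 mean [386.8 365.2  40.5]
((557.1286010742188, 114.3057861328125), (65.5992660522461, 65.6021499633789), 85.8525390625) 4330
[[ 0.999 -0.051 -0.002]
 [-0.051 -0.999 -0.   ]
 [-0.002  0.    -1.   ]] 1.7031828955041057 93.85379550748775
```

View pics/w3.png

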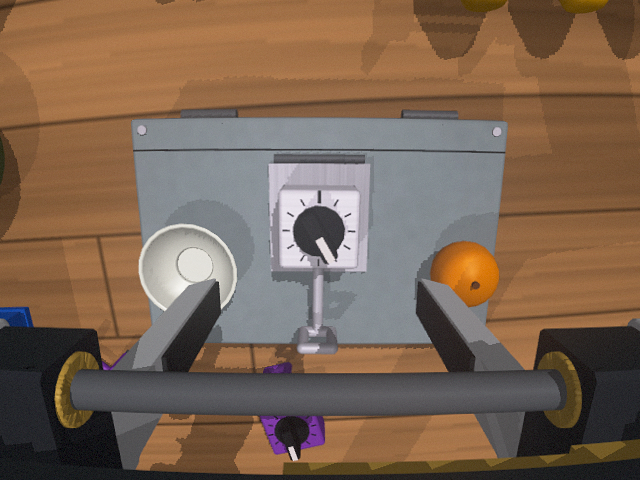

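The shackle is out, with the loop now at (317,340). The lock hasn't moved and the dial is still at 5. I'll grip the sides of the lock and lift.

Request:
{"fn": "drive_tool", "kwargs": {
  "motion": [
    [-1,2,0,35,0],
    [-1,2,0,70,0],
    [-1,2,0,105,0],
    [-1,2,0,140,0],
    [-1,2,0,160,0],
    [-1,2,0,171,0],
    [-1,2,0,171,0],
    [-1,2,0,171,0]
  ]
}}

```text
time: 9.63
position: [556.6, 114.6, 97.2]
ee_rot: [[0.999, -0.051, -0.001], [-0.051, -0.999, 0.0], [-0.001, 0.0, -1.0]]
ft_force: [-0.9, -0.2, 0.5]
finger_gap: 94.1
grip_force: 0.0
```

Request:
{"fn": "drive_tool", "kwargs": {
  "motion": [
    [1,0,0,0,0],
    [1,0,0,0,0],
    [1,0,0,0,0],
    [1,0,0,0,0],
    [1,0,0,0,0],
    [1,0,0,0,0]
  ],
  "grip_force": 50
}}

```text
time: 10.13
position: [557.8, 114.2, 98.0]
ee_rot: [[0.999, -0.051, 0.001], [-0.051, -0.999, -0.001], [0.001, 0.001, -1.0]]
ft_force: [-0.3, -1.5, 4.8]
finger_gap: 65.6
grip_force: 50.0
```

Request:
{"fn": "drive_tool", "kwargs": {
  "motion": [
    [1,0,0,-8,0],
    [1,0,0,-18,0],
    [1,0,0,-30,0],
    [1,0,0,-45,0],
    [1,0,0,-65,0],
    [1,0,0,-85,0],
    [1,0,0,-105,0],
    [1,0,0,-120,0],
    [1,0,0,-130,0],
    [1,0,0,-130,0]
  ]
}}

```text
time: 10.97
position: [557.9, 114.8, 229.4]
ee_rot: [[0.999, -0.051, 0.003], [-0.051, -0.999, 0.001], [0.003, -0.001, -1.0]]
ft_force: [0.2, 0.4, -4.2]
finger_gap: 65.1
grip_force: 50.0
```

Request:
{"fn": "drive_tool", "kwargs": {
  "motion": [
    [1,0,0,0,0],
    [1,0,0,0,0],
    [1,0,0,0,0],
    [1,0,0,0,0],
    [1,0,0,0,0],
    [1,0,0,0,0]
  ]
}}

```text
time: 11.47
position: [557.2, 114.5, 226.6]
ee_rot: [[0.999, -0.052, -0.001], [-0.052, -0.999, 0.0], [-0.001, 0.0, -1.0]]
ft_force: [-0.4, 0.2, -6.1]
finger_gap: 65.5
grip_force: 50.0
```

```bash
python3 - <<'E'
from h import *
for c in ['wrist','scene']:
    im,d,cal=snap(c,c+'4.png'); W=cloud(cal,d)
    for l in ['lock_center','shackle_loop','dial_grip']:
        for o in arm.outline_of(c,l):
            m=o['pixels']&(d>0); print(c,l,round(o['p'],2),np.round(o['extent']),np.round(np.median(W[m],0)),np.round(np.percentile(W[m],97,axis=0)))
    if c=='wrist':
        m=(d>0)&(np.linalg.norm(W[...,:2]-[556,114],axis=-1)<45)&(W[...,2]>235)&(W[...,2]<275)
        P=W[m]; 
        if len(P): P=P[abs(P[:,2]-np.median(P[:,2]))<8]; print('plane',np.median(P,0),np.linalg.lstsq(np.c_[P[:,:2]-P[:,:2].mean(0),np.ones(len(P))],P[:,2],rcond=None)[0],len(P))
a=cv2.imread('pics/wrist4.png')[100:480,160:480];b=cv2.imread('pics/scene4.png')[100:290,250:410]
cv2.imwrite('pics/v4.png',cv2.hconcat([a,cv2.resize(b,(320,380))]))
s=arm.state();print(s['time'],s['position'],s['finger_gap'],s['grip_force'],s['ft_force'],np.abs(s['qd']).max())
E
```

```text
wrist lock_center 0.68 [238. 225. 165. 238.] [570. 115. 257.] [590. 145. 285.]
wrist lock_center 0.6 [257. 418.  49.  46.] [322. 165.  43.] [334. 193.  63.]
wrist shackle_loop 0.76 [309. 414.  15.  50.] [480. 119. 231.] [494. 124. 233.]
wrist dial_grip 0.61 [272. 443.  34.  21.] [311. 157.  48.] [318. 177.  70.]
wrist dial_grip 0.59 [270. 282. 101.  91.] [563. 114. 263.] [575. 132. 286.]
plane [568.96138569 110.29539084 256.7603963 ] [-5.18364171e-02 -1.44893490e-04  2.57175465e+02] 17845
scene lock_center 0.93 [240. 196.  52.  44.] [317. 151.  39.] [370. 191.  71.]
scene lock_center 0.91 [293. 147.  86.  66.] [572. 107. 249.] [591. 138. 283.]
scene lock_center 0.61 [316. 162.  13.  36.] [341. 334.  41.] [352. 362.  73.]
scene lock_center 0.39 [228. 203. 212. 168.] [574.  60.  79.] [652. 253.  85.]
scene shackle_loop 0.77 [293. 146.  31.  30.] [457. 117. 233.] [499. 449. 263.]
scene shackle_loop 0.49 [274. 210.  16.  26.] [366. 167.  25.] [372. 192.  51.]
scene dial_grip 0.84 [247. 198.  24.  18.] [302. 155.  58.] [318. 167.  73.]
scene dial_grip 0.8 [346. 156.  21.  21.] [565. 112. 271.] [576. 121. 285.]
scene dial_grip 0.61 [320. 166.  13.   6.] [341. 353.  67.] [347. 361.  73.]
11.8667 [557.42178093 114.53840566 227.19758733] 65.89763930658252 49.96531167329522 [ 0.51352164 -0.55682125 -5.72986288] 0.0015939381222676776
```

View pics/v4.png

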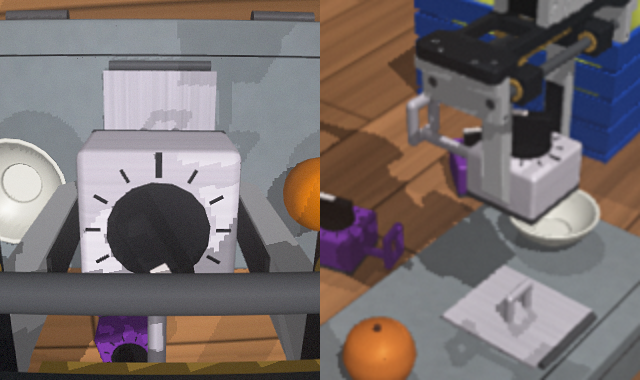

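The lock is held with its centre at about 235 mm, near level and still. The shackle is out, and the dish and mandarin look undisturbed.

```bash
python3 -c "
from workcell import arm
print(arm.finish_job())"
```

```text
the job is handed in; nothing more can be done
None
```

The lock is open and the job is handed in: dial at 5, shackle fully out, and the lock held level about 130 mm above where it sat; I left the coin dish and mandarin alone, and no verdict came back.

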